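# Hook the parts tray out from under the cabinet top

### The job

The screw tray has slid back under the overhanging top of the little cabinet: take the pull hook from its rack, reach under the overhang with it leaned over, catch the eye on the tray front and pull the tray fully out to its stop. Then hang the hook back on the rack, upright with its collar flat in the fork behind the lips. Move the tray with the hook only - the gripper and arm must not touch the cabinet or tray - and leave the things lying about where they are.

Things in the scene. Friction and masses are not known exactly. Their poses are not given: they have to be found in the camera images.
- cabinet: Fixed low plywood cabinet, 170 deep (x) x 166 wide (y) x 135 high; yaw varies. Origin: centre of its footprint on the bench, z up, -x its front, where the tray comes out. Top board z 120 to 135, x -85 to 85. Walls and floor start at x -37; the space under the overhang before them is open at the front and both sides, down to the bench.
- tray (a joint): How far the tray is out along the cabinet's -x, m: 0 shut, 0.090 at its stop. Starts at 0 to 0.012; slides against about 1.5 N plus 8 N per m/s and stays where left. Its front face is at cabinet x -31 mm when shut, 134 wide, z 12 to 94, with a 2 mm steel plate behind the eye.
- eye (a point): Centre of the hole of the steel eye on the tray front: cabinet x -45 mm less the travel, y 0, z 47. Closed loop of 6 mm bar in an upright plane along the cabinet's x, so the hole runs along the cabinet's y; hole 26 high, 25 long in x (outer bar's axis 16 before the centre). When shut the centre lies 40 behind the top board's front edge. Axes parallel to the cabinet's.
- rack: Fixed rack on a 120 x 110 x 14 wooden foot, yaw varies. Origin on the bench below the hanging place, z up. A post at the back (x 48 to 66 mm) carries a flat steel fork 70 wide, top at z 165, 8 thick, reaching to x -31. Its slot is 16 wide, open to -x, ending at x 8. Lips 5 high stand on the prongs at x -31 to -26: lift the hook over them and take it out along -x.
- seat (a point): The hanging place: centre of the fork's slot at the height of its top face (rack 0, 0, 165 mm). The hook's origin is here when it hangs.
- hook: Pull hook, 0.13 to 0.2 kg, hanging upright in the rack, turned up to 0.25 rad from the rack's yaw. Origin on the rod axis at the underside of its round collar (36 diameter, 6 thick), z up. Above it a square wooden handle 26 x 26 mm, z 6 to 76, faces along x and y. Below it a steel rod, 8 diameter, down to z -140, where it turns square into a tip along +x ending 32 from the rod axis.
- hook_tip (a point): Middle of the hook's tip bar, at (16, 0, -140) mm in the hook's frame.
- sanding: Bystander: brown sanding block, 62 x 110 x 36, loose on the bench, origin under its centre.
- tape: Bystander: roll of black tape lying flat, 64 across, 19 high, loose, origin under its centre.
- offcut: Bystander: wooden offcut 45 x 60 x 40, loose, origin under its centre.

How it is judged:
On the way, in this order (a step that is already met when the one before it is completed fails the run):
1. the hook is off the rack (distance between hook and seat above 0.06 m), for 0.1 s.
2. the hook pulls the tray out past 60 mm (value of joint tray above 0.06 m and contact force between hook and cabinet above 0.2 N), for 0.05 s.
At the end, for the whole second after the job is handed in: The tray is out at its stop (at least 82 of 90 mm), and the hook hangs at rest in the rack: its origin within 12 mm sideways and 4 mm in height of the seat, within 0.1 rad of upright (value of joint tray above 0.082 m and horizontal distance between hook and seat below 0.012 m and z of hook in the frame of seat between -0.004 and 0.004 m and angle between hook's own z axis and vertical below 0.1 rad and linear speed of hook below 0.02 m/s); the robot touches nothing.
It fails at once if the gripper or arm touches the cabinet or tray (contact force between any of the fingers, the arm and cabinet above 1 N).
It fails at once if a bystander is moved more than 30 mm (distance of any of sanding, tape, offcut from where it was at the start of the episode above 0.03 m).
It also fails if it takes over 56 s, if anything falls off the work surface, if the arm or the gripper's body presses on something with over 40 N, if the wrist force passes 120 N, or if a joint passes its speed limit or range.

### The arm

A 6-joint arm with a two-finger parallel gripper is mounted at the origin on the work surface; the furniture and walls round the work are solid. World frame = base frame: x ahead of the robot, y to its left, z up, the work surface at z = 0. Lengths are in m, angles in rad, forces in N, time in s.
With the tool pointing down it reaches from about 0.275 to 0.725 m from the base axis. Payload 15.9 kg.
Tool frame: the origin (TCP) lies at the very end of the fingers, on their centre line; the grasp point (between the pads) lies 19 mm behind it (r.pinch_z is the distance from the TCP to the grasp point, in m); z points along the fingers, y is the line along which they close (so a half turn about z gives the same grasp; the last joint's range is limited). The gripper opens to 85 mm and grips with 20 to 120 N. Pads are 22 mm wide; open, the fingers measure 114 mm over their backs; the gripper's body (76 mm by 85 mm) begins 54 mm behind the grasp point. The pads swing forward as they close: fully open they stand 13 mm farther back than shut.
Start: joints at [1.249, 0.213, -0.034, 1.323, 0, 1.571], TCP at [0.158, 0.474, 0.231] pointing down, gripper open.
Joint ranges: [-2.98, 2.98], [-0.74, 1.72], [-1.14, 1.35], [-2.1, 2.04], [-1.57, 1.44], [-3.14, 3.14]. Speed limits (rad/s): [1.89, 1.89, 2.39, 2.57, 3.14, 3.14].

### API

Orientations are given as a unit quaternion [w, x, y, z].
In Python, from station import telemetry, eyes, r gives the robot as it stands. The module is installed in compiled form; this text tells all that it offers.
- The arm moves only by the tool jog_arm, never from a script. Its argument "motion" is a list that holds one entry, the list of rows, each a list of 5 numbers: the finger opening in cm, from 0 to 8.54, then the shift along the tool's x, y, z in cm, then the turn about the tool's z in degrees. In form: [[[gripper, tx, ty, tz, turn], ...]]. A call has 1 to 20 rows; each row shifts and turns the commanded pose from where the row before left it, along the tool's axes as they then stand; what a row does not reach is not made up. A row lasts 1/8 s, in which the tool goes at most 62.5 mm and 10.7 degrees, less where a joint would pass 70% of its speed; a pose out of reach is approached as far as the arm can. A call is refused whole if a number of a shift passes 6.25 or a number of a turn 10.7, either way. A call with a gripper value outside its range is refused whole. The fingers move at their own pace and stop on an object; "newtons" is the grip in N (left out, the last holds). Time passes only in rows, so rows that do not move let the fingers close. It gives the time, the measured TCP pose, the force, the opening and the grip force at its end, in the units of the state.
- telemetry.read_state(): the state, without advancing time (a new reading comes with each control period).
- eyes.read_camera(name): name is "scene" or "side" or "wrist"; returns a dict with "frame" (400x640x3 uint8, red, green, blue), "fx", "fy", "cx", "cy" (pixels), "rvec" (rotation vector, rad) and "tvec" (3), from world to camera coordinates, as OpenCV has them; the wrist camera has in their place "hand_eye" (4x4, takes a point from camera to tool coordinates, whose origin is the TCP and whose axes are the flange's). Camera axes: x right, y down, z forward; pixel columns grow to the right and rows downward; lengths in m; the calibration is good to about 2 mm. The wrist camera is an equidistant fisheye: a pixel r from the principal point sees the ray r / f radians off the axis. A picture is of the moment at which its call begins: read the wrist's pose just before it. There is no depth.
- r.close_job(): hands the job in; it is judged then, once.
The state is a dict: "time_s": time; "joint_positions": joint angles; "qd": joint speeds; "joint_efforts": joint torques, N m; "tcp_pos": TCP position; "ee_rot": TCP orientation; "contact_force": force on the tool from outside, world axes, zero at the start; "moment": the same for the moment, N m; "width": finger opening in m; "grip_force": force on a finger pad.
Only numpy, scipy, OpenCV 4.12 (cv2) and the standard library are available. Lean on these libraries where they do the work, as an engineer would, in place of code of your own. Each camera call takes 0.05 s, during which the arm holds its last target. There are 200 camera calls.

## Working session

There is one attempt and no reset: what is moved stays moved. The work goes in short steps, Python scripts to look and compute and a tool call to move; the robot and the scene stay as the last step left them, time stands still between calls to the robot, and variables do not carry over. Pictures are saved under pics/ and viewed, at most 10 in all, crops included, and the job is handed in when it is done.

Besides the shell and the picture viewer there is one more tool, called after ">>>" by a JSON object that holds its "op" and its "data", one argument or row to a line. jog_arm: Moves the arm, as the interface text tells. Its arguments: {"type":"object","properties":{"motion":{"type":"array","items":{"type":"array","items":{"type":"array","items":{"type":"number"}}}},"newtons":{"type":"number"}},"required":["motion"]}

```bash
mkdir -p pics; python3 - <<'E'
from station import telemetry, eyes, r
import cv2,numpy as np
s=telemetry.read_state();print({k:np.round(v,4).tolist() for k,v in s.items()}, r.pinch_z)
for n in("scene","side","wrist"):
    c=eyes.read_camera(n);cv2.imwrite(f"pics/{n}0.png",c["frame"][:,:,::-1]);print(n,{k:np.round(v,4).tolist() for k,v in c.items() if k!="frame"})
E
```

```text
{'time_s': 0.0, 'joint_positions': [1.249, 0.2134, -0.0351, 1.3235, -0.0, 1.5708], 'qd': [-0.0003, -0.0006, 0.0009, -0.0004, -0.0011, -0.0013], 'joint_efforts': [0.004, -68.6151, 48.7125, 0.0176, 0.0002, -0.0], 'tcp_pos': [0.158, 0.474, 0.2308], 'ee_rot': [-0.0001, 0.1602, 0.9871, -0.0006], 'contact_force': [-0.2844, 0.3092, -0.1902], 'moment': [0.073, -0.0459, -0.0122], 'grip_force': 0.0, 'width': 0.0854} 0.0187
scene {'fx': 487.7851, 'fy': 487.7851, 'cx': 318.9463, 'cy': 205.2216, 'rvec': [0.3422, 2.8082, -1.1522], 'tvec': [0.4575, 0.0012, 1.3132]}
side {'fx': 499.1362, 'fy': 499.1362, 'cx': 315.6382, 'cy': 197.5359, 'rvec': [2.6281, -0.1815, 0.0461], 'tvec': [-0.469, 0.0845, 1.2348]}
wrist {'fx': 309.7069, 'fy': 309.7069, 'cx': 318.116, 'cy': 197.3521, 'hand_eye': [[0.0006, -0.9578, -0.2874, 0.073], [1.0, 0.001, -0.0011, -0.0005], [0.0013, -0.2874, 0.9578, -0.1427], [0.0, 0.0, 0.0, 1.0]]}
```

View pics/scene0.png

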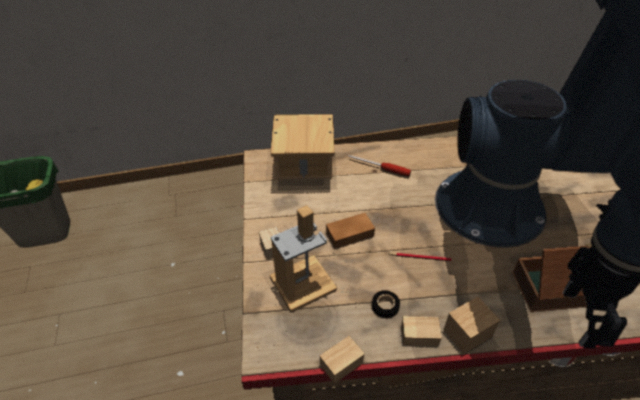

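View pics/side0.png

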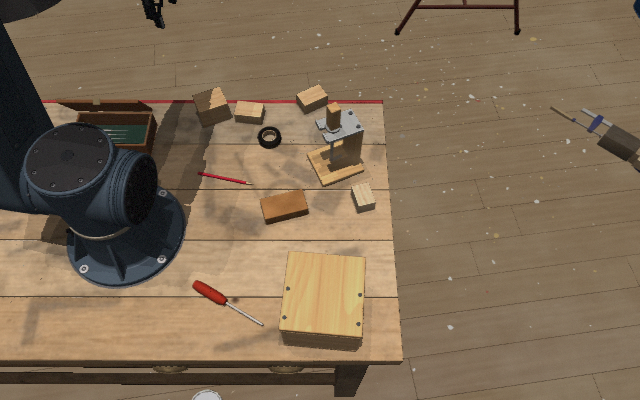

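Scene view: cabinet top near (303,134), its front facing image-down, and the hook in the rack near (306,225). Side view: cabinet top at (325,292), rack fork near (340,122), sanding block at (285,206). I'll zoom in to get the corners.

```bash
cat > h.py <<'E'
import numpy as np,cv2
from scipy.spatial.transform import Rotation as R
S=dict(f=487.7851,c=(318.9463,205.2216),r=[0.3422,2.8082,-1.1522],t=[0.4575,0.0012,1.3132])
D=dict(f=499.1362,c=(315.6382,197.5359),r=[2.6281,-0.1815,0.0461],t=[-0.469,0.0845,1.2348])
def ray(C,p):
    M=R.from_rotvec(C['r']).as_matrix();d=np.array([(p[0]-C['c'][0])/C['f'],(p[1]-C['c'][1])/C['f'],1])
    return -M.T@np.array(C['t']),M.T@d
def onz(C,p,z):
    o,d=ray(C,p);return o+d*(z-o[2])/d[2]
def proj(C,X):
    K=np.array([[C['f'],0,C['c'][0]],[0,C['f'],C['c'][1]],[0,0,1]])
    return cv2.projectPoints(np.atleast_2d(np.array(X,float)),np.array(C['r']),np.array(C['t']),K,None)[0][:,0]
def tri(p,q):
    (o1,d1),(o2,d2)=ray(S,p),ray(D,q);A=np.c_[d1,-d2];k=np.linalg.lstsq(A,o2-o1,rcond=None)[0]
    a,b=o1+k[0]*d1,o2+k[1]*d2;return (a+b)/2,np.linalg.norm(a-b)
E
python3 - <<'E'
import cv2,numpy as np
from h import *
a=cv2.imread('pics/scene0.png')[190:320,250:400];b=cv2.imread('pics/side0.png')[70:200,250:400]
f=lambda x:cv2.resize(x,None,fx=2.66,fy=2.66,interpolation=cv2.INTER_CUBIC)
a2=cv2.imread('pics/scene0.png')[100:200,250:400];b2=cv2.imread('pics/side0.png')[240:360,255:405]
cv2.imwrite('pics/c1.png',cv2.convertScaleAbs(cv2.resize(np.hstack([a,b]),(798,346),interpolation=cv2.INTER_CUBIC),alpha=1.3))
cv2.imwrite('pics/c2.png',cv2.convertScaleAbs(np.hstack([cv2.resize(a2,(399,266),interpolation=3),cv2.resize(b2[:100],(399,266),interpolation=3)]),alpha=1.3))
for n,C in(('S',S),('D',D)):print(n,ray(C,(320,200)))
for p in[(274,115),(334,116),(333,154),(272,153)]:print('S',onz(S,p,.135).round(4))
for p in[(287,252),(366,256),(363,337),(280,333)]:print('D',onz(D,p,.135).round(4))
E
```

```text
S (array([0.65975139, 0.78638178, 0.93815443]), array([-0.16816509, -0.6893821 , -0.70469289]))
D (array([ 0.39304322, -0.58633469,  1.11962536]), array([ 0.07421137,  0.47644922, -0.87612188]))
S [ 0.5125 -0.3622  0.135 ]
S [ 0.3492 -0.316   0.135 ]
S [ 0.3952 -0.1546  0.135 ]
S [ 0.5472 -0.1969  0.135 ]
D [ 0.389  -0.1663  0.135 ]
D [ 0.5538 -0.1984  0.135 ]
D [ 0.5164 -0.3649  0.135 ]
D [ 0.3566 -0.3349  0.135 ]
```

View pics/c1.png

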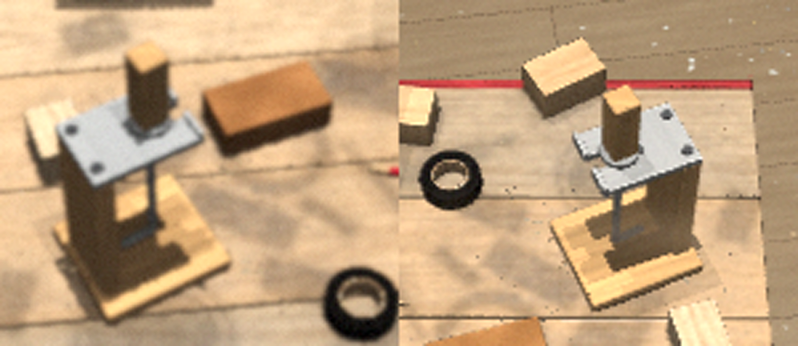

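View pics/c2.png

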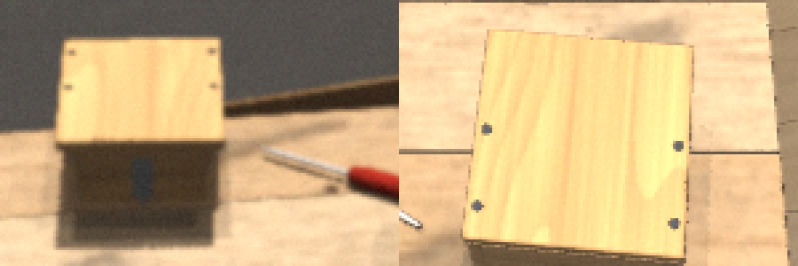

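Crop c1: the handle top is at scene ≈(305,210) and side ≈(334,107), and the fork corners are visible in the side view. The fork is open toward world −x. Crop c2: the cabinet top is clean in both views, the front faces about +y, and the blue eye is at scene ≈(304,166).

The tool can only turn about its own z. So I'll lean the hook by pivoting it in the pads: push the rod against a fork prong, then turn.

```bash
cat >> h.py <<'E'
from scipy.optimize import least_squares
def fitrect(obs,z,x0):
    # obs: list of (C, pixel, local xy); fit x,y,yaw by reprojection to plane z
    P=np.array([onz(C,p,z)[:2] for C,p,_ in obs]);L=np.array([l for *_,l in obs])
    f=lambda v:(v[:2]+L@np.array([[np.cos(v[2]),np.sin(v[2])],[-np.sin(v[2]),np.cos(v[2])]])-P).ravel()
    s=least_squares(f,x0,loss='soft_l1',f_scale=.003);return s.x,f(s.x).reshape(-1,2)
E
python3 - <<'E'
from h import *
np.set_printoptions(precision=4,suppress=True)
sc=lambda x,y:(250+x/2.66,190+y/2.66); sd=lambda x,y:(250+(x-399)/2.66,70+y/2.66)
print('handle top',tri(sc(147,54),sd(622,97)))
c=[(-.085,.083),(-.085,-.083),(.085,-.083),(.085,.083)]
# front edge: low-x corner ; cabinet yaw ~ -1.78: cab y -> world +x-ish
s=[(334.6,153.8),(271.4,153),(274.4,114.3),(333.1,114.3)];d=[(288.5,251.3),(365.5,256.5),(362.5,337),(279.4,330.2)]
# local corner for low world x at front: cab y=-.083
cl=[(-.085,-.083),(-.085,.083),(.085,.083),(.085,-.083)]
for o in ([(D,p,l) for p,l in zip(d,cl)],[(S,p,l) for p,l in zip(s,cl)],):
    print('cab',*fitrect(o,.135,[.45,-.26,-1.78]))
# fork: front -31..; back 66?
for n,p in dict(nearfront=(599,193),right=(701,158),back=(668,102),farfront=(575,137)).items():print(n,onz(D,sd(*p),.165))
for n,p in dict(fr=(203,135),bl=(58,140),bm=(98,187),f2=(172,92)).items():print(n,onz(S,sc(*p),.165))
# tape, sanding, offcuts rough
for n,p in dict(tape=(269,135),sand=(284,203),offA=(363,195),offB=(312,96),driver=(230,303)).items():print(n,onz(D,p,.03))
E
```

```text
handle top (array([0.5304, 0.1248, 0.2407]), np.float64(0.0034954568269521553))
cab [ 0.4541 -0.2646 -1.788 ] [[-0.001   0.0014]
 [ 0.0009 -0.0001]
 [ 0.0014 -0.0007]
 [-0.0013 -0.0005]]
cab [ 0.4501 -0.2606 -1.8122] [[-0.0012 -0.0039]
 [ 0.0024 -0.0006]
 [-0.0004  0.0023]
 [-0.0003  0.0013]]
nearfront [0.5075 0.0825 0.165 ]
right [0.6031 0.1076 0.165 ]
back [0.5848 0.1741 0.165 ]
farfront [0.4951 0.1462 0.165 ]
fr [0.4913 0.1498 0.165 ]
bl [0.6021 0.1274 0.165 ]
bm [0.5808 0.1803 0.165 ]
f2 [0.5043 0.0998 0.165 ]
tape [0.3778 0.2224 0.03  ]
sand [0.3956 0.0101 0.03  ]
offA [0.5941 0.0055 0.03  ]
offB [0.5103 0.3404 0.03  ]
driver [ 0.2488 -0.2263  0.03  ]
```

>>> {"op": "jog_arm", "data": {
  "motion": [
    [[8.5,0,0,-5,0],[8.5,0,0,-5,0],[8.5,-3.86,-1.79,0,0],[8.5,-3.86,-1.79,0,0],[8.5,-3.86,-1.79,0,0],[8.5,-3.86,-1.79,0,0],[8.5,-3.86,-1.79,0,0],[8.5,-3.86,-1.79,0,0],[8.5,-3.86,-1.79,0,0],[8.5,-3.86,-1.79,0,0],[8.5,-3.86,-1.79,0,0],[8.5,-3.86,-1.79,0,0],[8.5,-3.86,-1.79,0,0],[8.5,-3.86,-1.79,0,0],[8.5,0,0,0,9.2],[8.5,0,0,0,9.2],[8.5,0,0,0,9.2],[8.5,0,0,0,9.2],[8.5,0,0,0,9.2],[8.5,0,0,0,9.2]]
  ]
}}

```text
time_s: 2.65
tcp_pos: [0.5295, 0.124, 0.331]
ee_rot: [-0.0, 0.601, 0.799, -0.0]
contact_force: [-0.7, -0.4, 0.3]
width: 0.0848
grip_force: 0.0
```

```bash
cat >> h.py <<'E'
def st():
    from station import telemetry
    s=telemetry.read_state();q=s['ee_rot'];Rm=R.from_quat([q[1],q[2],q[3],q[0]]).as_matrix()
    print('t',round(s['time_s'],2),'tcp',np.round(s['tcp_pos'],4),'a',round(np.arctan2(Rm[1,1],Rm[0,1]),4),'q',np.round(s['joint_positions'],3),'F',np.round(s['contact_force'],1),'w',round(s['width'],4),'g',round(s['grip_force'],1));return s,Rm
def todelta(Rm,d): return np.round(Rm.T@np.array(d)*100,2)  # cm in tool axes
def shot(n,f):
    from station import eyes
    c=eyes.read_camera(n);cv2.imwrite(f,c['frame'][:,:,::-1]);return c
def wray(c,p,s,Rm):
    u=(np.array(p)-[c['cx'],c['cy']])/c['fx'];th=np.linalg.norm(u);d=np.r_[u/th*np.sin(th),np.cos(th)]
    H=np.array(c['hand_eye']);return np.array(s['tcp_pos'])+Rm@H[:3,3],Rm@H[:3,:3]@d
def wonz(p,z,s,Rm):
    c=dict(cx=318.116,cy=197.3521,fx=309.7069,hand_eye=[[0.0006,-0.9578,-0.2874,0.073],[1.0,0.001,-0.0011,-0.0005],[0.0013,-0.2874,0.9578,-0.1427],[0,0,0,1]])
    o,d=wray(c,p,s,Rm);return o+d*(z-o[2])/d[2]
E
python3 - <<'E'
from h import *
s,Rm=st();shot('wrist','pics/w1.png')
E
```

```text
t 2.65 tcp [0.5295 0.124  0.331 ] a 0.2803 q [ 0.23   0.323  0.362  1.611 -0.     1.521] F [-0.7 -0.4  0.3] w 0.0848 g 0.0
```

View pics/w1.png

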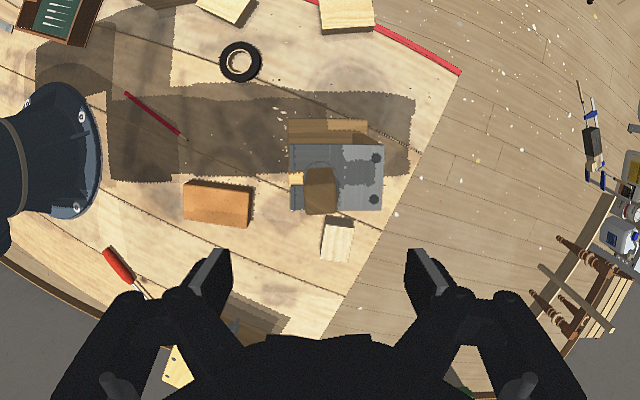

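Wrist view: the fork edges are parallel to the image axes, so the rack yaw of 0.28 holds, and the handle is at about (320,190). I'll crop in to get its yaw.

```bash
python3 - <<'E'
from h import *
i=cv2.imread('pics/w1.png')[130:230,270:400]
cv2.imwrite('pics/w1c.png',cv2.convertScaleAbs(cv2.resize(i,None,fx=6,fy=6,interpolation=3),alpha=1.8))
E
```

```text
(no output)
```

View pics/w1c.png

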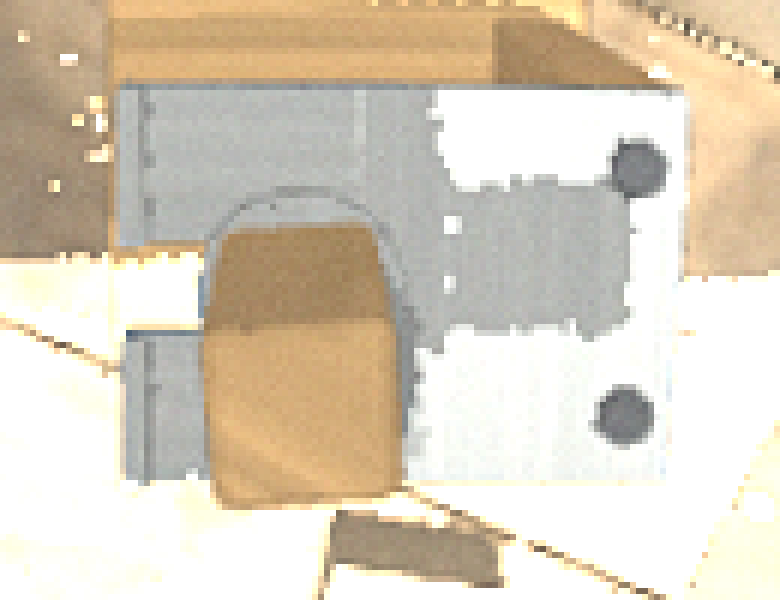

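```bash
python3 - <<'E'
from h import *
np.set_printoptions(precision=4,suppress=True)
s,Rm=st()
W=lambda x,y,z:wonz((270+x/6-.4,130+y/6-.4),z,s,Rm)[:2]
P=np.array([W(*p,.241) for p in[(205,330),(393,318),(405,490),(220,508)]])
print(P,P.mean(0),[np.linalg.norm(P[i]-P[i-1]) for i in range(4)],[np.arctan2(*(d[::-1])) for d in(P[1]-P[0],P[2]-P[3],P[0]-P[3],P[1]-P[2])])
F=np.array([W(*p,.165) for p in[(115,88),(685,88),(664,480),(125,480)]]);print(F,[np.linalg.norm(F[i]-F[i-1]) for i in range(4)])
v,res=fitrect([(S,(0,0),(0,0))],.165,[0,0,0]) if 0 else (None,None)
L=np.array([(-.031,.035),(.066,.035),(.066,-.035),(-.031,-.035)])
f=lambda v:(v[:2]+L@np.array([[np.cos(v[2]),np.sin(v[2])],[-np.sin(v[2]),np.cos(v[2])]])-F).ravel()
r=least_squares(f,[.53,.124,.28]);print(r.x,f(r.x).reshape(-1,2))
E
```

```text
t 2.7 tcp [0.5295 0.124  0.3311] a 0.272 q [ 0.23   0.323  0.362  1.611 -0.     1.529] F [-0.6  0.4  0.9] w 0.0848 g 0.0
[[0.5144 0.1338]
 [0.5374 0.1419]
 [0.5456 0.1198]
 [0.5226 0.1107]] [0.53   0.1265] [np.float64(0.024499853601766854), np.float64(0.024351504354959277), np.float64(0.02359211820331853), np.float64(0.024727017328204783)] [np.float64(0.33898409073924196), np.float64(0.3758414453202414), np.float64(1.9116638359887779), np.float64(1.9269422003784298)]
[[0.4906 0.1504]
 [0.5828 0.1769]
 [0.6015 0.1096]
 [0.5094 0.0839]] [np.float64(0.06907039602314854), np.float64(0.09596290281961295), np.float64(0.06983382146610692), np.float64(0.09564241657129909)]
[0.5292 0.1254 0.2747] [[-0.0007  0.0003]
 [ 0.0004  0.0002]
 [ 0.0008  0.0001]
 [-0.0005 -0.0006]]
```

>>> {"op": "jog_arm", "data": {
  "motion": [
    [[8.5,0.18,0.1,0,-4.6],[8.5,0,0,5,0],[8.5,0,0,5,0],[8.5,0,0,4.1,0],[8.5,0,0,0,0],[2,0,0,0,0],[2,0,0,0,0],[2,0,0,0,0],[2,0,0,0,0],[2,0,0,0,0],[2,0,0,0,0]]
  ],
  "newtons": 30
}}

```text
time_s: 4.08
tcp_pos: [0.5305, 0.1262, 0.1913]
ee_rot: [0.001, 0.567, 0.824, 0.001]
contact_force: [-0.6, -0.3, 6.2]
width: 0.0254
grip_force: 30.4
```

```bash
python3 -c "
from h import *
s,Rm=st()"
```

```text
t 4.08 tcp [0.5305 0.1262 0.1913] a 0.366 q [ 2.330e-01  3.150e-01 -1.000e-03  1.253e+00  0.000e+00  1.438e+00] F [-0.6 -0.3  6.2] w 0.0254 g 30.4
```

>>> {"op": "jog_arm", "data": {
  "motion": [
    [[2,0,0,-1.6,0],[2,0,0,0,0],[2,0.21,-2.5,0,0],[2,0.21,-2.5,0,0],[2,0.21,-2.5,0,0],[2,0,0,-5,0],[2,0,0,0,-8.5],[2,0,0,0,-8.5],[2,0,0,0,-8.5],[2,0,0,0,-8.5],[2,0,0,0,-8.5],[2,0,0,0,-8.5],[2,0,0,0,-8.5],[2,0,0,0,-8.5],[2,0,0,0,-8.5],[2,0,0,0,-8.5],[2,0,0,0,0]]
  ],
  "newtons": 30
}}

```text
time_s: 6.2
tcp_pos: [0.4577, 0.1051, 0.2559]
ee_rot: [-0.0, -0.138, 0.99, -0.0]
contact_force: [0.4, 0.0, -1.0]
width: 0.0258
grip_force: 30.4
```

```bash
python3 -c "
from h import *
s,Rm=st()
print(todelta(Rm,np.r_[.529+np.cos(.275)*-.060-np.sin(.275)*-.021,.125+np.sin(.275)*-.06+np.cos(.275)*-.021,.2565]-s['tcp_pos']))
d=shot('side','pics/s2.png')
i=cv2.imread('pics/s2.png');cv2.imwrite('pics/s2c.png',cv2.resize(i[60:260,220:420],(600,600),interpolation=3))"
```

```text
t 6.2 tcp [0.4577 0.1051 0.2559] a 1.8487 q [ 0.226  0.147 -0.052  1.371 -0.    -0.052] F [ 0.4  0.  -1. ] w 0.0258 g 30.4
[-1.4  -2.13 -0.06]
```

View pics/s2c.png

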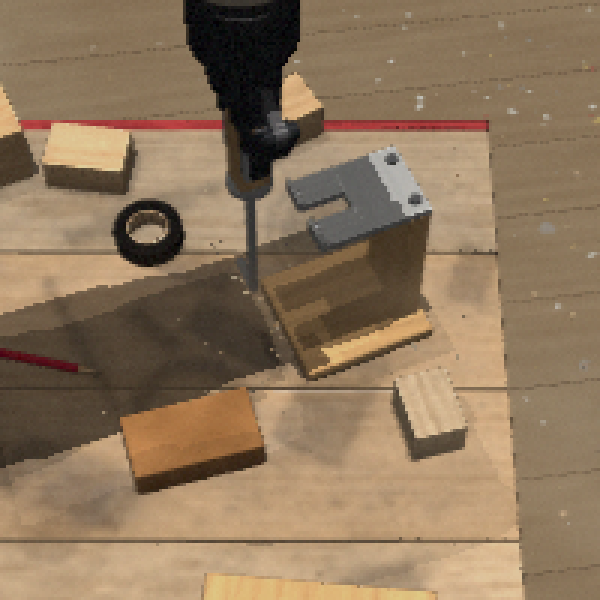

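Side view: the hook is out of the fork and upright, with the tip bar toward rack +y (crop (240,265)). Next I push the rod against the south prong.

>>> {"op": "jog_arm", "data": {
  "motion": [
    [[2,0,-2.1,0,0],[2,-1.5,0,0,0],[2,-1.5,0,0,0],[2,-0.8,0,0,0],[2,-0.8,0,0,0],[2,-0.8,0,0,0],[2,-0.8,0,0,0],[2,-0.8,0,0,0],[2,-0.8,0,0,0],[2,-0.8,0,0,0]]
  ],
  "newtons": 20
}}

```text
time_s: 7.5
tcp_pos: [0.5467, 0.1087, 0.2563]
ee_rot: [0.0, -0.139, 0.99, 0.0]
contact_force: [-4.7, -0.9, -2.5]
width: 0.0259
grip_force: 27.7
```

```bash
python3 -c "
from h import *
s,Rm=st()
d=shot('side','pics/s3.png')
i=cv2.imread('pics/s3.png');cv2.imwrite('pics/s3c.png',cv2.resize(i[60:200,270:410],(600,600),interpolation=3))"
```

```text
t 7.5 tcp [0.5467 0.1087 0.2563] a 1.8494 q [ 0.196  0.333  0.188  1.426  0.    -0.082] F [-4.7 -0.9 -2.5] w 0.0259 g 27.7
```

View pics/s3c.png

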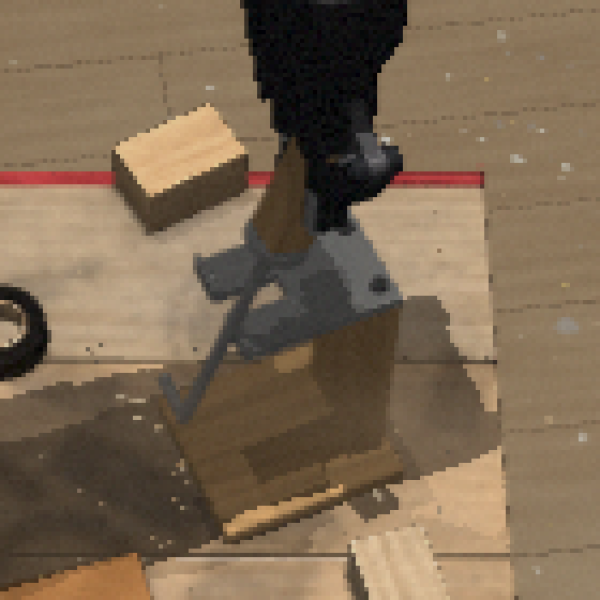

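It pivots as planned: the rod leans with its bottom toward rack −x. I'll push the rest, then measure the lean by triangulating the rod's bottom corner.

>>> {"op": "jog_arm", "data": {
  "motion": [
    [[2,-0.8,0,0,0],[2,-0.8,0,0,0],[2,-0.8,0,0,0],[2,-0.8,0,0,0],[2,-0.9,0,0,0],[2,0,0,0,0]]
  ],
  "newtons": 20
}}

```text
time_s: 8.3
tcp_pos: [0.5865, 0.1201, 0.2562]
ee_rot: [0.0, -0.139, 0.99, 0.0]
contact_force: [-0.6, -0.5, 0.2]
width: 0.0261
grip_force: 28.0
```

>>> {"op": "jog_arm", "data": {
  "motion": [
    [[2,0,0,0,0],[2,0,0,0,0],[2,2,0,0,0],[2,2,0,0,0],[2,3,0,0,0],[2,4,0,0,0],[2,3,0,0,0],[2,0,0,0,0]]
  ],
  "newtons": 70
}}

```text
time_s: 9.3
tcp_pos: [0.4498, 0.081, 0.2571]
ee_rot: [0.001, -0.139, 0.99, 0.0]
contact_force: [0.7, -0.6, -0.0]
width: 0.0252
grip_force: 71.6
```

```bash
python3 -c "
from h import *
s,Rm=st()
shot('side','pics/s4.png');shot('scene','pics/c4.png')
i=cv2.imread('pics/s4.png')[80:200,240:370];j=cv2.imread('pics/c4.png')[180:300,270:400]
cv2.imwrite('pics/m4.png',cv2.convertScaleAbs(cv2.resize(np.hstack([j,i]),(780,360),interpolation=3),alpha=1.4))"
```

```text
t 9.3 tcp [0.4498 0.081  0.2571] a 1.8491 q [ 0.178  0.12  -0.082  1.368 -0.    -0.1  ] F [ 0.7 -0.6 -0. ] w 0.0252 g 71.6
```

View pics/m4.png

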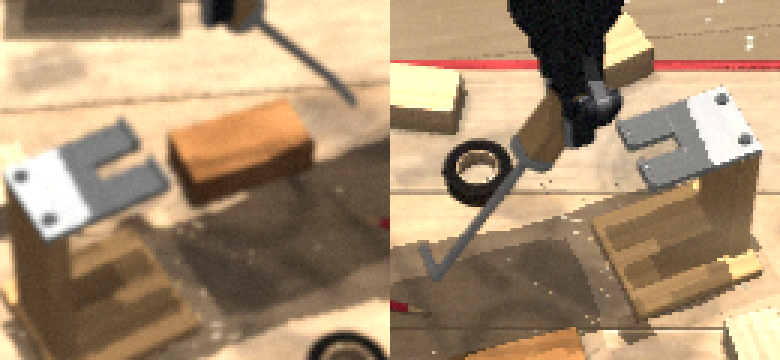

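Both views show the hook leaned with its bottom toward rack −x. The bend is at scene (386.7,213.7) and side (254.7,172).

```bash
python3 -c "
from h import *
np.set_printoptions(precision=4,suppress=True)
s,Rm=st()
B,e=tri((386.7,213.7),(254.7,171.5));print(B,e)
g=np.array(s['tcp_pos'])+Rm@[0,0,-.0187]
v=Rm.T@(B-g);print('bend rel grasp in tool',v,'len',np.linalg.norm(v),'lean',np.degrees(np.arctan2(v[0],v[2])))
# side check of tip end given tool y 32mm
T=B+Rm@[0,.032,0];print(proj(S,T),proj(D,T),'D obs 251,162')
"
```

```text
t 9.4 tcp [0.4514 0.0814 0.2567] a 1.8493 q [ 0.178  0.123 -0.079  1.368  0.    -0.1  ] F [-1.2  0.6 -1.2] w 0.0256 g 71.6
[0.3294 0.061  0.1134] 0.012594433714413697
bend rel grasp in tool [0.1231 0.0139 0.1619] len 0.20383655919308974 lean 37.2406745448802
[[392.0738 222.8737]] [[247.4496 160.7192]] D obs 251,162
```

```bash
python3 -c "
from h import *
np.set_printoptions(precision=1,suppress=True)
s,Rm=st()
g=np.array(s['tcp_pos'])+Rm@[0,0,-.0187]
for L in(.181,.185,.19):
  for th in(36,38,40,42,44):
    t=np.radians(th);b=g+Rm@[L*np.sin(t),0,L*np.cos(t)];e=b+Rm@[0,.032,0];print(L,th,proj(S,[b,e]).ravel(),proj(D,[b,e]).ravel())
"
```

```text
t 9.4 tcp [0.5 0.1 0.3] a 1.8493 q [ 0.2  0.1 -0.1  1.4  0.  -0.1] F [-1.2  0.6 -1.2] w 0.0256 g 71.6
0.181 36 [375.2 208.3 383.2 217.1] [260.1 169.7 255.3 159.2]
0.181 38 [377.2 206.4 385.2 215.1] [257.9 169.5 253.1 159.1]
0.181 40 [379.1 204.4 387.1 213.1] [255.7 169.4 251.  158.8]
0.181 42 [380.9 202.4 389.  211.1] [253.6 169.1 248.9 158.6]
0.181 44 [382.7 200.4 390.9 209. ] [251.5 168.8 246.8 158.2]
0.185 36 [375.9 208.9 383.9 217.7] [259.3 170.8 254.5 160.3]
0.185 38 [377.9 207.  385.9 215.7] [257.  170.6 252.3 160.2]
0.185 40 [379.9 205.  387.9 213.6] [254.8 170.4 250.1 159.9]
0.185 42 [381.8 202.9 389.8 211.6] [252.7 170.2 247.9 159.6]
0.185 44 [383.6 200.9 391.7 209.5] [250.5 169.9 245.8 159.3]
0.19 36 [376.9 209.7 384.8 218.4] [258.3 172.1 253.5 161.7]
0.19 38 [378.9 207.7 386.9 216.4] [256.  172.  251.3 161.5]
0.19 40 [380.9 205.6 388.9 214.3] [253.7 171.8 249.  161.3]
0.19 42 [382.8 203.6 390.9 212.2] [251.5 171.5 246.8 161. ]
0.19 44 [384.7 201.4 392.8 210. ] [249.3 171.2 244.6 160.6]
```

The model fits with a lean of about 39.5° and a grasp-to-bend distance of 0.187 m. The scene end pixel is the tip end, and the side view shows the bend. I'll locate the eye from the earlier scene image and work out the approach.

```bash
cat >> h.py <<'E'
CAB=[.453,-.263,-1.795]
def cab(x,y,z,C=None):
    C=C or CAB;c,s=np.cos(C[2]),np.sin(C[2]);return np.array([C[0]+c*x-s*y,C[1]+s*x+c*y,z])
E
python3 - <<'E'
from h import *
np.set_printoptions(precision=1,suppress=True)
i=cv2.imread('pics/scene0.png')
b=i.astype(int)
m=(b[:,:,0]-b[:,:,2]>8);m[:155]=0;m[180:]=0;m[:,:280]=0;m[:,330:]=0
ys,xs=np.nonzero(m);print(len(xs),xs.min(),xs.max(),ys.min(),ys.max(),xs.mean(),ys.mean())
for y in range(ys.min(),ys.max()+1):print(y,xs[ys==y].mean() if (ys==y).any() else '',(ys==y).sum(),end='; ')
for t in(0,.006,.012):
    X=-.045-t
    print(t,'top',proj(S,[cab(X+.0185,0,.066),cab(X-.010,0,.066),cab(X-.019,0,.055),cab(X-.019,0,.037),cab(X-.01,0,.028)]).ravel())
s,Rm=st()
print('turn deg',np.degrees(s and (CAB[2]-np.pi/2+2*np.pi)-1.8493))
E
```

```text
Traceback (most recent call last):
ValueError: zero-size array to reduction operation minimum which has no identity
```

```bash
python3 - <<'E'
from h import *
np.set_printoptions(precision=1,suppress=True)
i=cv2.imread('pics/scene0.png').astype(int)
d=(i[:,:,0]-i[:,:,2])
for y in range(154,182):print(y,d[y,294:314])
for t in(0,.006,.012):
    X=-.045-t
    print(t,'top',proj(S,[cab(X+.0185,0,.066),cab(X-.010,0,.066),cab(X-.019,0,.055),cab(X-.019,0,.037),cab(X-.01,0,.028)]).ravel())
print('tray top/bottom edge t=0',proj(S,[cab(-.031,0,.094),cab(-.031,0,.012)]).ravel())
E
```

```text
154 [-36 -31 -35 -31 -32 -33 -31 -34 -33 -34 -30 -33 -31 -29 -30 -31 -33 -30
 -32 -32]
155 [-29 -30 -32 -29 -27 -29 -28 -29 -25 -26 -27 -28 -27 -28 -31 -30 -29 -30
 -27 -30]
156 [-27 -31 -31 -28 -28 -28 -27 -28 -25 -27 -25 -27 -25 -29 -28 -26 -27 -30
 -28 -28]
157 [-31 -29 -27 -27 -26 -29 -28 -29 -26 -27 -28 -26 -25 -28 -24 -29 -28 -24
 -28 -26]
158 [-28 -26 -26 -30 -27 -24 -24 -23 -24 -22 -24 -22 -24 -26 -25 -27 -26 -27
 -25 -28]
159 [-28 -29 -27 -27 -24 -20 -14 -14 -14 -12 -13 -13 -17 -21 -26 -26 -26 -24
 -25 -25]
160 [-27 -30 -28 -30 -25 -16  -3  -6  -4  -2  -3  -4  -6 -19 -27 -26 -30 -27
 -24 -24]
161 [-27 -26 -29 -26 -22 -15  -2  -1   4  -1   0  -1  -4 -13 -24 -27 -30 -29
 -26 -26]
162 [-26 -29 -26 -25 -24 -10  -2   1   0   1   1   0  -2 -13 -25 -28 -26 -29
 -29 -30]
163 [-26 -27 -27 -28 -23 -12  -2   3  -2   2   1   1  -2 -14 -23 -29 -28 -29
 -26 -28]
164 [-24 -23 -24 -24 -22 -13  -5  -2  -2  -2   1  -1   0 -11 -21 -27 -26 -26
 -25 -25]
165 [-24 -26 -26 -24 -21 -15  -6  -2  -1  -2  -1   1  -1 -12 -21 -23 -20 -23
 -26 -25]
166 [-25 -24 -24 -24 -20 -14  -5  -2   0   0  -1  -1  -2
[... 898 characters left out ...]
8]
177 [-27 -28 -25 -26 -25 -23 -24 -24 -22 -14 -15 -22 -24 -24 -25 -23 -25 -26
 -23 -24]
178 [-23 -21 -23 -21 -23 -23 -22 -22 -17 -19 -18 -22 -21 -22 -21 -21 -20 -22
 -20 -22]
179 [-21 -18 -19 -19 -20 -18 -19 -18 -20 -17 -19 -17 -18 -18 -17 -19 -17 -15
 -19 -18]
180 [-17 -19 -18 -18 -18 -19 -17 -17 -17 -17 -18 -18 -17 -19 -18 -20 -17 -18
 -17 -18]
181 [-18 -16 -21 -19 -17 -15 -16 -16 -18 -18 -17 -16 -19 -17 -16 -19 -18 -17
 -18 -18]
0 top [302.7 158.5 302.7 165.2 302.7 170.4 302.9 175.3 303.  175.5]
0.006 top [302.7 159.9 302.6 166.6 302.7 171.9 302.9 176.8 303.  177. ]
0.012 top [302.7 161.3 302.6 168.1 302.7 173.3 302.9 178.2 303.  178.4]
tray top/bottom edge t=0 [302.4 151.6 303.2 174.1]
```

>>> {"op": "jog_arm", "data": {
  "motion": [
    [[2,0,0,0,-8.74],[2,0,0,0,-8.74],[2,0,0,0,-8.74],[2,0,0,0,-8.74],[2,0,0,0,-8.74],[2,0,0,0,-8.74],[2,0,0,0,-8.74],[2,0,0,0,0]]
  ],
  "newtons": 80
}}

```text
time_s: 10.4
tcp_pos: [0.4517, 0.0815, 0.2561]
ee_rot: [-0.0, -0.623, 0.782, 0.0]
contact_force: [-0.5, -0.1, -2.0]
width: 0.025
grip_force: 78.8
```

```bash
cat >> h.py <<'E'
V=np.array([.119,0,.1256])
E
python3 - <<'E'
from h import *
s,Rm=st();print(Rm.round(3).tolist())
for B in(cab(-.150,.045,.110),cab(-.150,.045,.047),cab(-.048,.045,.047),cab(-.048,.012,.047)):
    tgt=B-Rm@V;print(B.round(4),tgt.round(4),todelta(Rm,tgt-s['tcp_pos']))
E
```

```text
t 10.4 tcp [0.4517 0.0815 0.2561] a 2.9165 q [ 0.179  0.125 -0.078  1.368  0.    -1.167] F [-0.5 -0.1 -2. ] w 0.025 g 78.8
[[-0.223, -0.975, -0.0], [-0.975, 0.223, 0.0], [0.0, 0.0, -1.0]]
[ 0.5302 -0.1268  0.11  ] [ 0.5568 -0.0108  0.2356] [  6.65 -12.31   2.05]
[ 0.5302 -0.1268  0.047 ] [ 0.5568 -0.0108  0.1726] [  6.65 -12.31   8.35]
[ 0.5075 -0.2262  0.047 ] [ 0.5341 -0.1102  0.1726] [ 16.85 -12.32   8.35]
[ 0.4754 -0.2189  0.047 ] [ 0.502  -0.1029  0.1726] [16.86 -9.02  8.35]
```

>>> {"op": "jog_arm", "data": {
  "motion": [
    [[2,1.65,-3.1,0,0],[2,1.65,-3.1,0,0],[2,1.65,-3.1,0,0],[2,1.7,-3.01,0,0],[2,0,0,2.8,0],[2,0,0,2.8,0],[2,0,0,2.75,0],[2,0,0,0,0],[2,0,0,0,0]]
  ],
  "newtons": 80
}}

```text
time_s: 11.52
tcp_pos: [0.5569, -0.0108, 0.1738]
ee_rot: [0.0, -0.623, 0.782, -0.0]
contact_force: [0.4, 0.8, -0.5]
width: 0.0251
grip_force: 79.3
```

```bash
python3 -c "
from h import *
s,Rm=st()
shot('side','pics/s5.png');shot('scene','pics/c5.png')
i=cv2.imread('pics/s5.png')[200:320,270:400];j=cv2.imread('pics/c5.png')[110:230,240:370]
cv2.imwrite('pics/m5.png',cv2.convertScaleAbs(cv2.resize(np.hstack([j,i]),(780,360),interpolation=3),alpha=1.6))
b=np.array(s['tcp_pos'])+Rm@V;print(b,proj(S,[b,b+Rm@[0,.032,0]]).round(1),proj(D,[b,b+Rm@[0,.032,0]]).round(1))"
```

```text
t 11.53 tcp [ 0.5569 -0.0108  0.1738] a 2.9156 q [-0.019  0.345 -0.003  1.222  0.    -1.364] F [ 0.4  0.8 -0.5] w 0.0251 g 79.3
[ 0.53032895 -0.12681892  0.04819151] [[285.4 194.3]
 [297.6 194.2]] [[347.2 243.3]
 [333.5 242.2]]
```

View pics/m5.png

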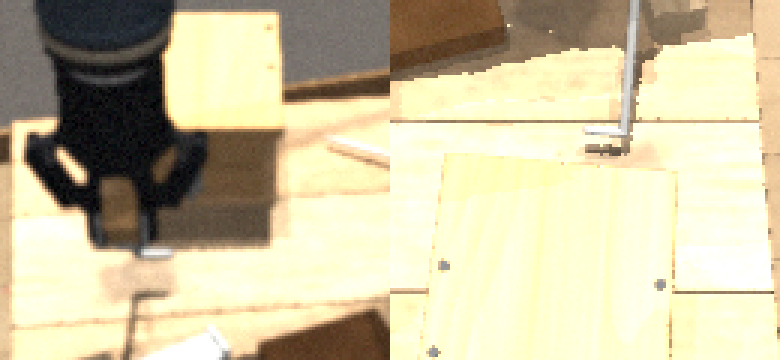

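Both views agree with the predicted bend and tip within about 1.5 px. Going in under the overhang, then sideways into the eye.

>>> {"op": "jog_arm", "data": {
  "motion": [
    [[2,2.5,0,0,0],[2,2.5,0,0,0],[2,2.5,0,0,0],[2,1.5,0,0,0],[2,1.2,0,0,0],[2,0,0,0.1,0],[2,0,0,0,0]]
  ],
  "newtons": 80
}}

```text
time_s: 12.5
tcp_pos: [0.5337, -0.1098, 0.1718]
ee_rot: [0.0, -0.624, 0.782, 0.0]
contact_force: [-0.6, -0.3, -1.4]
width: 0.0251
grip_force: 79.3
```

>>> {"op": "jog_arm", "data": {
  "motion": [
    [[2,0,0.7,0,0],[2,0,0.7,0,0],[2,0,0.7,0,0],[2,0,0.6,0,0],[2,0,0.5,0,0],[2,0,0,0,0]]
  ],
  "newtons": 80
}}

```text
time_s: 13.25
tcp_pos: [0.5021, -0.1031, 0.1719]
ee_rot: [0.0, -0.623, 0.782, -0.0]
contact_force: [0.9, 0.1, -2.0]
width: 0.0252
grip_force: 79.4
```

```bash
python3 -c "
from h import *
s,Rm=st()
b=np.array(s['tcp_pos'])+Rm@V
c,q=np.cos(CAB[2]),np.sin(CAB[2]);e=b[:2]-CAB[:2];print('bend in cab',c*e[0]+q*e[1],-q*e[0]+c*e[1],b[2])"
```

```text
t 13.25 tcp [ 0.5021 -0.1031  0.1719] a 2.9172 q [-0.203  0.257 -0.129  1.185 -0.    -1.549] F [ 0.9  0.1 -2. ] w 0.0252 g 79.4
bend in cab -0.047779469675383615 0.012358002662029459 0.04632774863163394
```

>>> {"op": "jog_arm", "data": {
  "motion": [
    [[2,-0.6,0,0,0],[2,-0.6,0,0,0],[2,-0.8,0,0,0],[2,-0.8,0,0,0],[2,-0.8,0,0,0],[2,-0.8,0,0,0]]
  ],
  "newtons": 80
}}

```text
time_s: 14.0
tcp_pos: [0.5124, -0.0598, 0.1719]
ee_rot: [0.0, -0.624, 0.782, -0.0]
contact_force: [1.5, -1.7, -1.0]
width: 0.0257
grip_force: 79.5
```

```bash
python3 -c "
from h import *
s,Rm=st();print(Rm.T@s['contact_force'])
shot('scene','pics/c6.png')
j=cv2.imread('pics/c6.png')[110:230,240:370]
cv2.imwrite('pics/m6.png',cv2.convertScaleAbs(cv2.resize(j,(650,600),interpolation=3),alpha=2))"
```

```text
t 14.0 tcp [ 0.5124 -0.0598  0.1719] a 2.9174 q [-0.116  0.263 -0.12   1.187 -0.    -1.463] F [ 1.5 -1.7 -1. ] w 0.0257 g 79.5
[ 1.36082113 -1.86385231  1.03125313]
```

View pics/m6.png

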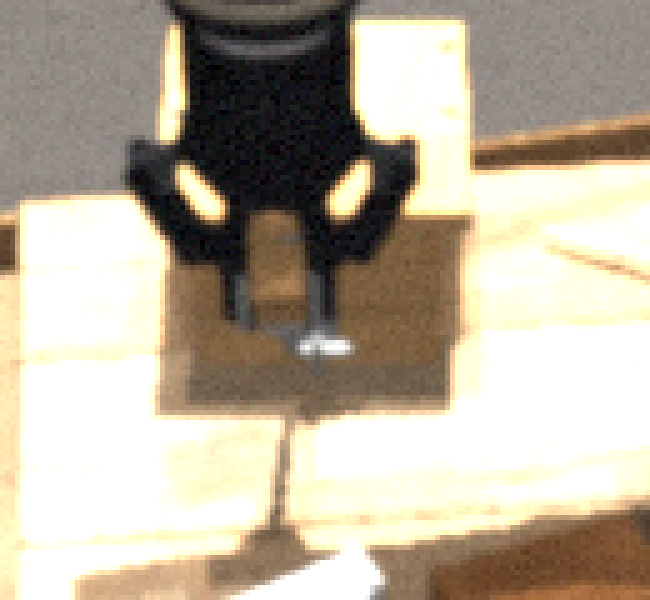

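The tray is following: the tip bar passes through the eye at crop (320,345), and the tray front has moved forward. Continuing to the stop.

>>> {"op": "jog_arm", "data": {
  "motion": [
    [[2,-0.8,0,0,0],[2,-0.8,0,0,0],[2,-0.8,0,0,0],[2,-0.8,0,0,0],[2,-0.8,0,0,0],[2,-0.6,0,0,0],[2,-0.4,0,0,0],[2,-0.4,0,0,0],[2,0,0,0,0]]
  ],
  "newtons": 80
}}

```text
time_s: 15.18
tcp_pos: [0.5241, -0.0077, 0.1718]
ee_rot: [-0.0, -0.624, 0.782, -0.0]
contact_force: [-1.5, -2.3, -0.5]
width: 0.0253
grip_force: 79.7
```

```bash
python3 -c "
from h import *
s,Rm=st();print(Rm.T@s['contact_force'])
b=np.array(s['tcp_pos'])+Rm@V
c,q=np.cos(CAB[2]),np.sin(CAB[2]);e=b[:2]-CAB[:2];print('bend in cab',c*e[0]+q*e[1],-q*e[0]+c*e[1],b[2])"
```

```text
t 15.18 tcp [ 0.5241 -0.0077  0.1718] a 2.9173 q [-0.014  0.28  -0.098  1.193 -0.    -1.361] F [-1.5 -2.3 -0.5] w 0.0253 g 79.7
[2.56521872 0.99983179 0.52249613]
bend in cab -0.14563596130589557 0.012583714134057157 0.04623032244890293
```

>>> {"op": "jog_arm", "data": {
  "motion": [
    [[2,-0.3,0,0,0],[2,-0.3,0,0,0],[2,0,0,0,0]]
  ],
  "newtons": 80
}}

```text
time_s: 15.55
tcp_pos: [0.5248, -0.0025, 0.1712]
ee_rot: [-0.001, -0.623, 0.782, 0.0]
contact_force: [-2.3, -6.8, -3.5]
width: 0.0255
grip_force: 80.4
```

```bash
python3 -c "
from h import *
s,Rm=st();print(Rm.T@s['contact_force'])"
```

```text
t 15.55 tcp [ 0.5248 -0.0025  0.1712] a 2.9166 q [-4.000e-03  2.830e-01 -9.500e-02  1.194e+00 -1.000e-03 -1.350e+00] F [-2.3 -6.8 -3.5] w 0.0255 g 80.4
[7.15055641 0.69987859 3.50078285]
```

At the stop: the force rose to 7 N. Centring in the hole, withdrawing sideways, then lifting.

>>> {"op": "jog_arm", "data": {
  "motion": [
    [[2,0.9,0,0,0],[2,0,0,0,0],[2,0,-0.8,0,0],[2,0,-1,0,0],[2,0,-1.2,0,0],[2,0,-1.5,0,0],[2,0,0,0,0],[2,-2,0,-1,0],[2,-2,0,-3,0],[2,0,0,-5,0],[2,0,0,-5,0],[2,0,0,0,0]]
  ],
  "newtons": 80
}}

```text
time_s: 17.05
tcp_pos: [0.5775, 0.0197, 0.3163]
ee_rot: [0.003, -0.624, 0.782, -0.002]
contact_force: [1.0, 0.1, -2.4]
width: 0.0253
grip_force: 80.7
```

```bash
python3 -c "
from h import *
s,Rm=st()
shot('side','pics/s7.png');shot('scene','pics/c7.png')
i=cv2.imread('pics/s7.png')[100:340,250:410];j=cv2.imread('pics/c7.png')[90:330,240:400]
cv2.imwrite('pics/m7.png',cv2.convertScaleAbs(cv2.resize(np.hstack([j,i]),(800,600),interpolation=3),alpha=1.4))
b=np.array(s['tcp_pos'])+Rm@V;print(b,proj(S,[b,b+Rm@[0,.032,0]]).round(1),proj(D,[b,b+Rm@[0,.032,0]]).round(1))"
```

```text
t 17.05 tcp [0.5775 0.0197 0.3163] a 2.918 q [ 0.034  0.388  0.419  1.594  0.    -1.313] F [ 1.   0.1 -2.4] w 0.0253 g 80.7
[ 0.55195583 -0.09631165  0.19044786] [[275.6 161.4]
 [289.2 161.2]] [[358.5 201.7]
 [343.4 200.6]]
```

View pics/m7.png

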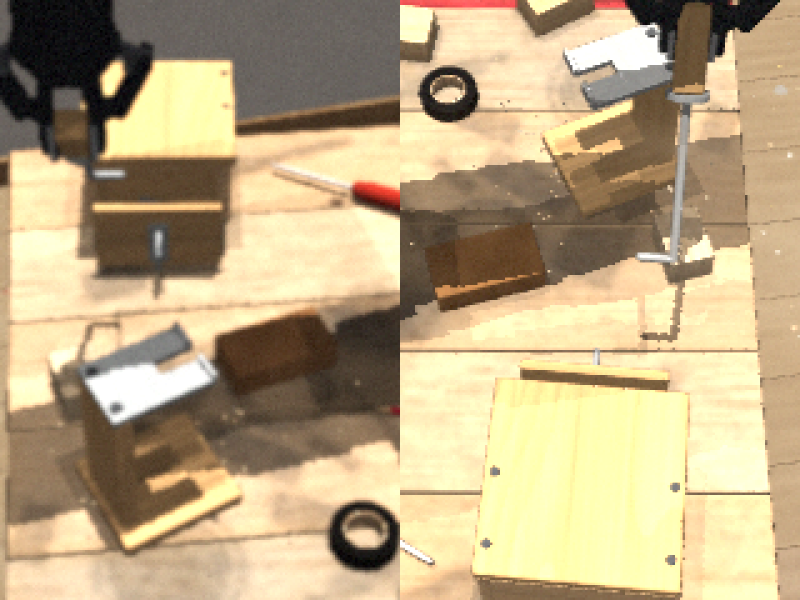

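Scene: the tray is out with the eye clear. Side: the hook is free, with the bend near its predicted pixel. Next I turn the hook to face the fork's south flank and push it upright there.

>>> {"op": "jog_arm", "data": {
  "motion": [
    [[2,2.7,0.1,0,0],[2,2.7,0.1,0,0],[2,0,0,0,10.1],[2,0,0,0,10.1],[2,0,0,0,10.1],[2,0,0,0,10.1],[2,0,0,0,10.1],[2,0,0,0,10.1],[2,0,0,0,10.1],[2,0,0,0,10.1],[2,0,0,0,10.1],[2,0,0,0,10.1],[2,0,0,0,10.1],[2,0,0,0,10.1],[2,0,0,0,10.1],[2,0,0,0,10.1],[2,0,0,0,10.1],[2,0,0,0,0]]
  ],
  "newtons": 80
}}

```text
time_s: 19.4
tcp_pos: [0.5618, -0.0334, 0.3108]
ee_rot: [-0.001, 0.604, 0.797, -0.001]
contact_force: [-0.3, 0.2, -0.6]
width: 0.0251
grip_force: 80.7
```

```bash
cat >> h.py <<'E'
RK=[.529,.125,.275]
def inv(C,p):
    c,s=np.cos(C[2]),np.sin(C[2]);e=np.array(p[:2])-C[:2];return np.array([c*e[0]+s*e[1],-s*e[0]+c*e[1]])
E
python3 -c "
from h import *
print('tray front top pred t=.09, obs 303.6,172.8',proj(S,[cab(-.121,0,.094),cab(-.113,0,.094)]))
s,Rm=st();print('rack frame',inv(RK,s['tcp_pos']),todelta(Rm,cab(-.010,-.145,.256,RK)-s['tcp_pos']))"
```

```text
tray front top pred t=.09, obs 303.6,172.8 [[302.17010879 173.61859595]
 [302.19363066 171.57371315]]
t 19.4 tcp [ 0.5618 -0.0334  0.3108] a 0.2742 q [-0.059  0.359  0.363  1.576 -0.     1.237] F [-0.3  0.2 -0.6] w 0.0251 g 80.7
rack frame [-0.01144591 -0.16133838] [1.63 0.15 5.48]
```

>>> {"op": "jog_arm", "data": {
  "motion": [
    [[2,0,0.1,2.7,0],[2,0,0,2.7,0],[2,0,0,0,0],[2,1,0,0,0],[2,1.2,0,0,0],[2,0.8,0,0,0],[2,0.8,0,0,0],[2,0.8,0,0,0],[2,0.8,0,0,0],[2,0.8,0,0,0],[2,0.8,0,0,0],[2,0.8,0,0,0],[2,0.8,0,0,0]]
  ],
  "newtons": 20
}}

```text
time_s: 21.02
tcp_pos: [0.5403, 0.0494, 0.2586]
ee_rot: [0.001, 0.604, 0.797, -0.0]
contact_force: [2.3, -6.4, 0.4]
width: 0.0253
grip_force: 81.6
```

```bash
python3 -c "
from h import *
s,Rm=st();print('rack frame',inv(RK,s['tcp_pos']),Rm.T@s['contact_force'])"
```

```text
t 21.02 tcp [0.5403 0.0494 0.2586] a 0.2735 q [ 0.092  0.3    0.147  1.417 -0.002  1.389] F [ 2.3 -6.4  0.4] w 0.0253 g 81.6
rack frame [-0.00964611 -0.07584984] [-6.79834387  0.48677901 -0.35839797]
```

>>> {"op": "jog_arm", "data": {
  "motion": [
    [[2,0.8,0,0,0],[2,0.8,0,0,0],[2,0.8,0,0,0],[2,0.7,0,0,0],[2,0.6,0,0,0],[2,0.2,0,0,0],[2,0,0,0,0]]
  ],
  "newtons": 20
}}

```text
time_s: 21.9
tcp_pos: [0.5299, 0.0869, 0.2588]
ee_rot: [0.001, 0.604, 0.797, 0.0]
contact_force: [1.3, -4.5, 2.7]
width: 0.0252
grip_force: 82.1
```

>>> {"op": "jog_arm", "data": {
  "motion": [
    [[2,-2,0,0,0],[2,-4,0,0,0],[2,0,-4,0,0],[2,0,-5,0,0],[2,0,0,0,0]]
  ],
  "newtons": 40
}}

```text
time_s: 22.52
tcp_pos: [0.4567, 0.0037, 0.2583]
ee_rot: [-0.0, 0.605, 0.796, 0.0]
contact_force: [1.1, 0.4, -0.3]
width: 0.0253
grip_force: 81.7
```

```bash
python3 -c "
from h import *
s,Rm=st();print('rack frame',inv(RK,s['tcp_pos']),Rm.T@s['contact_force'],todelta(Rm,cab(-.1,0,.21,RK)-s['tcp_pos']))
shot('side','pics/s8.png');shot('scene','pics/c8.png')
i=cv2.imread('pics/s8.png')[100:240,250:410];j=cv2.imread('pics/c8.png')[130:270,240:400]
cv2.imwrite('pics/m8.png',cv2.convertScaleAbs(cv2.resize(np.hstack([j,i]),(800,350),interpolation=3),alpha=1.4))
g=np.array(s['tcp_pos'])
for th in(-10,-5,0,5,10):
    t=np.radians(th);o=Rm@[0,0,-.0187];pts=[g+o+Rm@[L*np.sin(t),0,L*np.cos(t)] for L in(.045,.187)]
    print(th,((proj(S,pts)-[240,130])*2.5).round(0).ravel(),((proj(D,pts)-[250,100])*2.5+[400,0]).round(0).ravel())"
```

```text
t 22.52 tcp [0.4567 0.0037 0.2583] a 0.272 q [ 0.008  0.12  -0.078  1.373  0.     1.307] F [ 1.1  0.4 -0.3] w 0.0253 g 81.7
rack frame [-0.10258169 -0.09714314] [0.12371119 1.16578384 0.29471042] [9.71 0.23 4.84]
-10 [209.  91. 196. 185.] [547. 149. 559. 252.]
-5 [211.  94. 204. 197.] [546. 146. 553. 239.]
0 [213.  97. 212. 208.] [544. 142. 546. 226.]
5 [215.  99. 221. 219.] [542. 139. 539. 212.]
10 [218. 101. 230. 228.] [540. 135. 533. 197.]
```

View pics/m8.png

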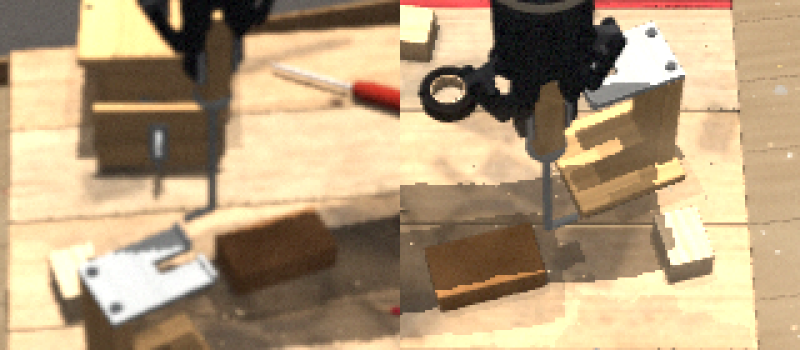

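Both views match a 0° lean, so the hook is upright. Now aligning with the slot and entering over the lips.

>>> {"op": "jog_arm", "data": {
  "motion": [
    [[2,3.3,0.2,0,0],[2,3.3,0,0,0],[2,3.1,0,0,0],[2,0,0,2.6,0],[2,0,0,2.6,0],[2,0,0,0,0]]
  ],
  "newtons": 40
}}

```text
time_s: 23.38
tcp_pos: [0.4346, 0.0988, 0.2046]
ee_rot: [-0.001, 0.604, 0.797, -0.001]
contact_force: [0.8, -0.1, -1.6]
width: 0.0249
grip_force: 81.5
```

```bash
python3 -c "
from h import *
s,Rm=st();print('rack frame',inv(RK,s['tcp_pos']),Rm.T@s['contact_force'],todelta(Rm,cab(.001,0.0005,.206,RK)-s['tcp_pos']))"
```

```text
t 23.38 tcp [0.4346 0.0988 0.2046] a 0.2736 q [ 0.223  0.111 -0.224  1.239  0.     1.521] F [ 0.8 -0.1 -1.6] w 0.0249 g 81.5
rack frame [-0.09792797  0.00043349] [-0.34984855  0.75574449  1.6130462 ] [ 0.02  9.89 -0.17]
```

>>> {"op": "jog_arm", "data": {
  "motion": [
    [[2,0,2,-0.1,0],[2,0,2,0,0],[2,0,2,0,0],[2,0,2,0,0],[2,0,1.9,0,0],[2,0,0,0,0]]
  ],
  "newtons": 40
}}

```text
time_s: 24.12
tcp_pos: [0.5317, 0.1257, 0.2074]
ee_rot: [0.0, 0.604, 0.797, 0.0]
contact_force: [-0.3, -0.8, -0.8]
width: 0.0253
grip_force: 81.6
```

>>> {"op": "jog_arm", "data": {
  "motion": [
    [[2,0,0,0.5,0],[2,0,0,0.4,0],[2,0,0,0.2,0],[2,0,0,0,0]]
  ],
  "newtons": 20
}}

```text
time_s: 24.62
tcp_pos: [0.53, 0.1254, 0.1958]
ee_rot: [-0.0, 0.604, 0.797, -0.0]
contact_force: [0.5, 0.5, -1.5]
width: 0.0253
grip_force: 81.6
```

```bash
python3 -c "
from h import *
s,Rm=st();print('rack frame',inv(RK,s['tcp_pos']),Rm.T@s['contact_force'])"
```

```text
t 24.62 tcp [0.53   0.1254 0.1958] a 0.273 q [ 0.232  0.313  0.009  1.266 -0.     1.53 ] F [ 0.5  0.5 -1.5] w 0.0253 g 81.6
rack frame [1.04002905e-03 8.14575438e-05] [0.33060304 0.5741844  1.54123454]
```

>>> {"op": "jog_arm", "data": {
  "motion": [
    [[2,0,0,0.15,0],[2,0,0,0.15,0],[2,0,0,0,0]]
  ]
}}

```text
time_s: 25.0
tcp_pos: [0.5301, 0.1254, 0.1927]
ee_rot: [-0.0, 0.604, 0.797, -0.0]
contact_force: [0.5, 0.1, -1.9]
width: 0.0251
grip_force: 81.6
```

>>> {"op": "jog_arm", "data": {
  "motion": [
    [[2,0,0,0.15,0],[2,0,0,0,0]]
  ]
}}

```text
time_s: 25.25
tcp_pos: [0.5303, 0.1255, 0.1922]
ee_rot: [0.0, 0.604, 0.797, 0.0]
contact_force: [-3.9, -0.7, 10.5]
width: 0.0252
grip_force: 83.0
```

The collar is seated: an upward reaction of 10 N at about the original height. Releasing, rising clear and checking.

>>> {"op": "jog_arm", "data": {
  "motion": [
    [[3,0,0,0,0],[3.5,0,0,0,0],[4.5,0,0,0,0],[6,0,0,0,0],[8.5,0,0,0,0],[8.5,0,0,0,0],[8.5,0,0,0,0],[8.5,0,0,-4,0],[8.5,0,0,-5,0],[8.5,0,0,-5,0],[8.5,0,0,0,0],[8.5,0,0,0,0]]
  ],
  "newtons": 20
}}

```text
time_s: 26.75
tcp_pos: [0.5302, 0.1254, 0.3307]
ee_rot: [-0.0, 0.604, 0.797, -0.0]
contact_force: [-0.9, -0.2, -0.9]
width: 0.0852
grip_force: 0.0
```

```bash
python3 - <<'E'
from h import *
s,Rm=st()
shot('wrist','pics/w9.png');shot('side','pics/s9.png');shot('scene','pics/c9.png')
# handle: same pixels as at the start? compare orange/brown handle masks before/after
for a,b,C,(y0,y1,x0,x1) in(('scene0','c9',S,(200,300,265,345)),('side0','s9',D,(90,185,300,370))):
    A=cv2.imread(f'pics/{a}.png')[y0:y1,x0:x1].astype(np.float32).mean(2);B=cv2.imread(f'pics/{b}.png')[y0:y1,x0:x1].astype(np.float32).mean(2)
    d=abs(A-B);ys,xs=np.nonzero(d>40);print(a,'changed px',len(xs),(xs.min()+x0,xs.max()+x0,ys.min()+y0,ys.max()+y0) if len(xs) else '')
# handle in wrist view (taken with nearly the start pose): brown mask on lit-top, corners
i=cv2.imread('pics/w9.png');h=cv2.cvtColor(i,cv2.COLOR_BGR2HSV)
m=((h[:,:,0]>8)&(h[:,:,0]<25)&(h[:,:,1]>80)).astype(np.uint8);m2=np.zeros_like(m);m2[160:235,295:345]=m[160:235,295:345]
n,l,stt,ce=cv2.connectedComponentsWithStats(m2);k=1+stt[1:,4].argmax();print('handle blob',stt[k],ce[k])
i=cv2.imread('pics/w1.png');h=cv2.cvtColor(i,cv2.COLOR_BGR2HSV)
m=((h[:,:,0]>8)&(h[:,:,0]<25)&(h[:,:,1]>80)).astype(np.uint8);m2=np.zeros_like(m);m2[160:235,295:345]=m[160:235,295:345]
n,l,stt,ce=cv2.connectedComponentsWithStats(m2);k=1+stt[1:,4].argmax();print('start blob',stt[k],ce[k])
E
```

```text
t 26.75 tcp [0.5302 0.1254 0.3307] a 0.273 q [0.232 0.325 0.364 1.611 0.    1.53 ] F [-0.9 -0.2 -0.9] w 0.0852 g 0.0
scene0 changed px 2355 (np.int64(265), np.int64(344), np.int64(200), np.int64(299))
side0 changed px 2088 (np.int64(300), np.int64(369), np.int64(102), np.int64(184))
handle blob [ 295  170   50   65 1602] [318.63545568 196.69350811]
start blob [ 295  168   50   67 1623] [319.78804683 195.29081947]
```

```bash
python3 - <<'E'
from h import *
a=cv2.imread('pics/w1.png');b=cv2.imread('pics/w9.png')
for nm,(y0,y1,x0,x1) in dict(handle=(164,216,302,340),forkend=(140,215,360,388)).items():
    r=cv2.matchTemplate(b[120:240,270:410],a[y0:y1,x0:x1],cv2.TM_CCOEFF_NORMED);_,v,_,p=cv2.minMaxLoc(r);print(nm,v,p[0]+270-x0,p[1]+120-y0)
E
```

```text
handle 0.778882622718811 -1 1
forkend 0.9567381143569946 -1 1
```

The handle and the fork shift by the same (−1,+1) px against the starting view, so the hook hangs where it did at the start. Handing in.

```bash
python3 -c "
from station import r
print(r.close_job())"
```

```text
the job is handed in; nothing more can be done
None
```

I pulled the tray out to its stop with the hook, hung the hook back in the rack upright, and handed the job in at about 27 s of the 56 s allowed; no verdict came back, and I viewed 13 pictures against the limit of 10.

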